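# Free a microscope's lamp: lever the lamp house open and hold the bulb clamp off

### The arm

A 6-joint arm with a two-finger parallel gripper is mounted at the origin on the work surface. World frame = base frame: x ahead of the robot, y to its left, z up, the work surface at z = 0. Lengths are in mm, angles in degrees, forces in N, time in s.
With the tool pointing down it reaches from about 350 to 850 mm from the base axis. Payload 8.1 kg.
Tool frame: the origin (TCP) lies midway between the tips of the shut fingers; the grasp point (between the pads) lies 19 mm behind it; z points along the fingers, y is the direction in which the jaws open and shut (so a half turn about z gives the same grasp; the last joint's range is limited). The gripper opens to 85 mm and grips with 20 to 120 N. Pads are 22 mm wide; open, the fingers measure 114 mm over their backs; the gripper's body (76 mm by 85 mm) begins 54 mm behind the grasp point. The pads swing forward as they close: fully open they stand 13 mm farther back than shut.
Start: joints at [-72.216, 7.471, 85.268, -0, 87.261, -4.893], TCP at [231.348, -553.609, 231.292] pointing down, gripper open.
Joint ranges: [-169.43, 169.43], [-51.17, 129.36], [1.28, 143.12], [-76.62, 256.62], [0, 156.53], [-152.29, 152.29]. Speed limits (degrees/s): [136.94, 136.94, 159.86, 180, 180, 180].

### API

Orientations are given as [roll, pitch, yaw] about the fixed x, y, z axes, in that order (R = Rz(yaw) Ry(pitch) Rx(roll)).
In Python, from bench import telemetry, snapshot, camera_params, job gives the robot as it stands. The module is installed in compiled form; this text tells all that it offers.
- The arm moves only by the shell command python3 -m jog 'ROWS' [FORCE]. ROWS is JSON, a list that holds one entry, the list of rows, each a list of 7 numbers: the shift along the tool's x, y, z in units of 50 mm (1.0 is 50 mm), then the turn, a rotation vector about the tool's x, y, z in units of 2 pi rad (1.0 is 2 pi rad), then the opening, from 0 (shut) to 1 (fully open). In form: [[[dx, dy, dz, rx, ry, rz, claw], ...]]. A call has 1 to 12 rows; each row shifts and turns the commanded pose from where the row before left it, along the tool's axes as they then stand; what a row does not reach is not made up. A row lasts 1/8 s, in which the tool goes at most 62.5 mm and 10.7 degrees, less where a joint would pass 70% of its speed; a pose out of reach is approached as far as the arm can. A call with a number of a shift or a turn outside -1 to 1 is refused whole. A call with a gripper value outside its range is refused whole. The fingers move at their own pace and stop on an object; FORCE is the grip in N (left out, the last holds). Time passes only in rows, so rows that do not move let the fingers close. It gives the time, the measured TCP pose, the force and the opening at its end, in the units of the state.
- telemetry.sense(): the state, without advancing time (a new reading comes with each control period).
- snapshot(name): name is "scene" or "side" or "wrist"; returns (picture, depth): 384x512x3 uint8, red, green, blue; 384x512 float32, mm along the optical axis (not along the pixel's ray), 0 where there is no reading.
- camera_params(name): a dict with "K" (3x3 intrinsics, pixels), "D" ([k1, k2, p1, p2, k3] as OpenCV has them; the pictures are not rectified), "extrinsics" (4x4, takes a point from camera to world coordinates). Camera axes: x right, y down, z forward; pixel columns grow to the right and rows downward; lengths in mm; the calibration is good to about 2 mm. A picture is of the moment at which its call begins: read the wrist's pose just before it. camera_params takes no time and is no camera call; for the wrist camera it gives the pose at the moment of the call.
- job.hand_in(): hands the job in, once; it reports no verdict.
The state is a dict: "time": time; "joint_pos": joint angles; "qd": joint speeds; "joint_efforts": joint torques, N m; "tool_pos": TCP position; "tcp_rot": TCP orientation; "ft_force": force on the tool from outside, world axes, zero at the start; "wrist_torque": the same for the moment, N m; "finger_gap": finger opening in mm.
Only numpy, scipy, OpenCV 4.12 (cv2) and the standard library are available. Lean on these libraries where they do the work, as an engineer would, in place of code of your own. Each camera call takes 0.05 s, during which the arm holds its last target. There are 200 camera calls.

### The job

The microscope's bulb has burnt out: put the blade of the wooden-handled spatula into the slot at the free end of the lamp house, lever its hinged cover up off its seat, swing it up until it stands upright, and lay the spatula back down flat on the bench. Then, with the empty gripper, swing the red-tabbed bulb clamp over against its spring as far as its stop, and finish while holding it there, so that a colleague can pull the bulb out. Do not touch the bulb and leave the other things on the bench where they are.

Things in the scene. Friction and masses are not known exactly. Their poses are not given: they have to be found in the camera images.
- scope: White upright microscope, fixed, seen side-on; frame yaw within 0.3 of the world's. Origin: on the bench under the middle of its lamp house, a box 100 mm along x, 120 mm along y, z 20 to 135 mm: a black open tray (rim at z 90, walls 3 mm) under a grey hinged cover. The microscope lies at y below -80 mm: base 180 mm wide, 75 mm high; 430 mm tall limb and head from y = -130 mm on.
- slot (a point): Middle of the mouth of the pry slot, over a bright metal wear plate, in the lamp house's +y end wall, at 0, 60, 86 mm in the scope's frame, axes as the scope's. Slot: 40 mm wide (x), 8 mm high (4 mm above and below this point), wall 3 mm; its top is the lower edge of the cover's 3 mm thick end skirt. Inside, it is free for 25 mm along -y at this height.
- cover_hinge (a point): Middle of the cover's hinge line, along the scope's x, at 0, -60, 90 mm in the scope's frame; axes as the scope's.
- cover (a joint): Angle of the lamp house cover: 0 shut, 1.57 upright, 1.75 at its stop. A grey shell 100 x 120 mm, 45 mm deep, walls 3 mm, black vent slits on top, 120 g; it turns about cover_hinge, its +y end rising. The stiff hinge keeps it wherever it is left; lifting it at the slot takes about 2 N. The slot is too low for fingers.
- clamp (a joint): Angle of the bulb clamp: 0 at rest (arm leaning 25 degrees to the scope's -x), 0.70 at its stop (leaning 15 degrees to +x). It turns about the scope's y axis at clamp_pivot, the tab moving to +x. A spring drives it back to 0 when let go: about 1.5 N at the tab to start it, 5 N at the stop.
- clamp_tab (a point): Middle of the red tab at the top of the clamp arm, inside the lamp house under the cover. At rest at about -19, 22, 108 mm in the scope's frame, at the stop about +20, 22, 111 mm. Tab: 16 mm wide (y), 8 mm thick, 26 mm along the arm, standing above the tray's rim once the cover is open. The point turns with the clamp; at angle 0 its axes are the scope's.
- clamp_pivot (a point): Pivot of the clamp at 5, 22, 56 mm in the scope's frame, between two aluminium cheeks, 57 mm from the middle of the tab.
- bulb: Halogen bulb in its socket, 14 mm wide and 36 mm high, origin at its foot at -14, -30, 38 mm in the scope's frame: 52 mm to the -y side of the clamp tab, its top 16 mm below the rim.
- spatula: Spatula lying flat, 210 mm long, 60 g. Origin: underside of the middle of its handle. Along its +x: wooden handle -55 to 55 mm, 18 mm wide, 18 mm high, flat sides; steel shank to 76 mm; flat blade 76 to 155 mm, 14 mm wide, 2 mm thick, level at 9 mm above the underside. Balances about 25 mm ahead of the origin. At the start the blade points roughly to -y (robot's right).
- spatula_tip (a point): End of the blade, 155 mm along the spatula's x from its origin and 9 mm above its underside; axes as the spatula's.
- lens_brush: Bystander: lens brush with a black round handle, 170 mm long, 16 mm thick, lying on the bench; it may lie on either side of the spatula. Origin: centre of its underside.
- oil_bottle: Bystander: small amber immersion-oil bottle, 32 mm across, 70 mm tall, upright. Origin: centre of its underside.
- slide_box: Bystander: shut blue slide box, 100 x 85 x 35 mm. Origin: centre of its underside.
- bulb_carton: Bystander: white and yellow carton of a spare bulb, 35 x 35 x 55 mm, upright. Origin: centre of its underside.
- petri_dish: Bystander: shut glass petri dish, 60 mm across, 16 mm high. Origin: centre of its underside.
- blue_filter: Bystander: blue filter in a black mount, 45 mm across, 7 mm high. Origin: centre of its underside.
- eyepiece: Bystander: spare black eyepiece standing on its tube, 34 mm across, 54 mm tall. Origin: centre of its underside.
Mind the look-alikes: they are no part of the job. Of the things that look like the spatula, the larger one is meant.

How it is judged:
By the outcome, as a careful person would: the job done as asked, in the order asked, and still so for the second after the job is handed in, while the arm keeps its last pose, push and grip.
It also fails if it takes over 62 s, if anything falls off the work surface, if the arm or the gripper's body presses on something with over 40 N, if the wrist force passes 120 N, or if a joint passes its speed limit or range.

## Working session

There is one attempt and no reset: what is moved stays moved. The work goes in short steps, Python scripts to look and compute and a shell command to move; the robot and the scene stay as the last step left them, time stands still between calls to the robot, and variables do not carry over. Pictures are saved under pics/ and viewed, about 8 in all and at most 12, crops included, and the job is handed in when it is done.

```bash
mkdir -p pics
cat > h.py <<'E'
import numpy as np, cv2, pickle
from scipy.spatial.transform import Rotation as Ro
from bench import telemetry, snapshot, camera_params, job
def shot(n,save):
    p=camera_params(n); im,d=snapshot(n); pickle.dump((p,im,d),open(f'{save}.pkl','wb'))
    cv2.imwrite(f'pics/{save}.png',im[:,:,::-1]); return p,im,d
def load(s): return pickle.load(open(f'{s}.pkl','rb'))
def world(p,d):
    h,w=d.shape; uv=np.stack(np.meshgrid(np.arange(w),np.arange(h)),-1).reshape(-1,1,2).astype(float)
    n=cv2.undistortPoints(uv,np.array(p['K']),np.array(p['D'])).reshape(h,w,2)
    P=np.concatenate([n,np.ones((h,w,1))],-1)*d[...,None]
    E=np.array(p['extrinsics']); return P@E[:3,:3].T+E[:3,3]
def ray(p,uv,z):
    n=cv2.undistortPoints(np.array(uv,float).reshape(-1,1,2),np.array(p['K']),np.array(p['D'])).reshape(-1,2)
    E=np.array(p['extrinsics']); v=np.c_[n,np.ones(len(n))]@E[:3,:3].T
    return E[:3,3]+v*((z-E[2,3])/v[:,2])[:,None]
def st():
    s=telemetry.sense(); print({k:np.round(s[k],1).tolist() for k in('time','tool_pos','tcp_rot','joint_pos','ft_force','finger_gap')}); return s
E
python3 - <<'E'
from h import *
st()
ims=[]
for n in('scene','side','wrist'):
    p,im,d=shot(n,n+'0'); print(n,np.round(p['extrinsics'],2).tolist(), p['K'][0][0]); ims.append(im)
cv2.imwrite('pics/a.png',cv2.resize(np.hstack(ims[:2]),(800,300))[:,:,::-1])
E
```

```text
{'time': 0.0, 'tool_pos': [231.2, -553.1, 230.2], 'tcp_rot': [-179.9, -0.0, 22.7], 'joint_pos': [-72.2, 7.5, 85.3, -0.0, 87.3, -4.9], 'ft_force': [0.3, -0.1, -0.1], 'finger_gap': 85.1}
scene [[0.54, 0.63, -0.56, 984.28], [0.84, -0.42, 0.34, -152.74], [-0.02, -0.65, -0.76, 700.73], [0.0, 0.0, 0.0, 1.0]] 377.11301326217813
side [[-0.85, -0.29, 0.44, 88.25], [-0.53, 0.44, -0.73, 842.22], [0.02, -0.85, -0.53, 623.42], [0.0, 0.0, 0.0, 1.0]] 467.211361282891
wrist [[0.39, -0.87, -0.3, 308.22], [-0.92, -0.37, -0.13, -521.42], [-0.0, 0.33, -0.95, 373.14], [0.0, 0.0, 0.0, 1.0]] 318.9262239344362
```

View pics/scene0.png

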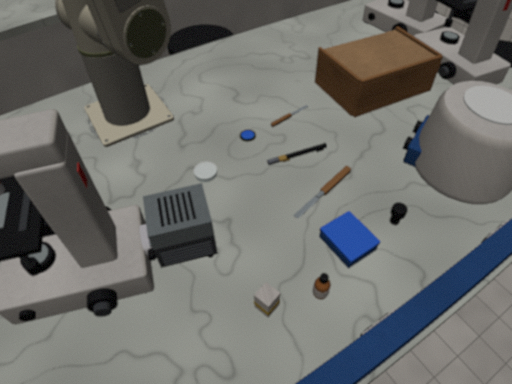

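View pics/side0.png

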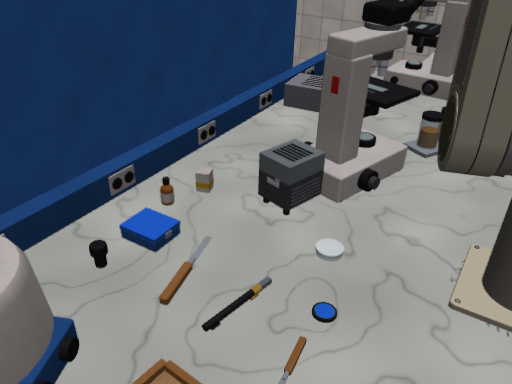

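The scene view shows the big spatula, with its handle at (325–350, 168–190) and its blade tip at about (297, 215). The lamp house is at (180, 225), and the small look-alike at (290, 115). In the side view the spatula runs from (165, 300) to (208, 240) and the slot face is at about (275, 185).

Run:
```python
from h import *
for n in('scene','side'):
    p,im,d=load(n+'0'); W=world(p,d); hsv=cv2.cvtColor(im,cv2.COLOR_RGB2HSV).astype(int)
    ok=d>0
    # wood handle
    m=ok&(hsv[...,0]<20)&(hsv[...,1]>90)&(W[...,2]>5)&(W[...,2]<30)
    k,l,s,c=cv2.connectedComponentsWithStats(m.astype(np.uint8))
    for i in range(1,k):
        if s[i,4]>60:
            Q=W[l==i]; top=Q[Q[:,2]>np.percentile(Q[:,2],50)]
            r=cv2.minAreaRect(Q[:,:2].astype(np.float32)); print(n,'wood',c[i].round(),s[i,4],np.median(Q[:,2]).round(1),Q[:,2].max().round(1),r)
    # cover top
    m=ok&(abs(W[...,2]-135)<5)&(W[...,0]>300)&(W[...,1]<-50)
    k,l,s,c=cv2.connectedComponentsWithStats(m.astype(np.uint8))
    for i in range(1,k):
        if s[i,4]>300:
            Q=W[l==i]; print(n,'top',c[i].round(),s[i,4],np.median(Q[:,2]).round(1),cv2.minAreaRect(Q[:,:2].astype(np.float32)))
    # bits on the bench
    m=ok&(W[...,2]>4)&(W[...,2]<80)&(W[...,0]>200)&(W[...,0]<850)&(abs(W[...,1])<600)
    k,l,s,c=cv2.connectedComponentsWithStats(m.astype(np.uint8))
    for i in range(1,k):
        if s[i,4]>50:
            Q=W[l==i]; print(n,'obj',c[i].round(),s[i,4],Q.min(0).round(),Q.max(0).round())
# blade tip by ray (z=9)
p,_,_=load('scene0'); print(ray(p,[[296,215],[350,168]],9))
p,_,_=load('side0'); print(ray(p,[[209,239]],9))
```

```text
scene wood [370.  98.] 740 18.2 30.0 ((372.97381591796875, 661.6542358398438), (368.8078918457031, 171.51768493652344), 50.718238830566406)
scene wood [281. 119.] 64 10.0 12.4 ((293.13702392578125, 362.660400390625), (11.78459644317627, 69.84978485107422), 5.136650562286377)
scene wood [335. 180.] 219 16.9 20.3 ((562.5643920898438, 336.8260803222656), (14.496353149414062, 106.712158203125), 13.117018699645996)
scene top [162. 215.] 1418 134.4 ((518.5057373046875, -73.27183532714844), (76.18387603759766, 103.67056274414062), 73.82077026367188)
scene obj [343.  93.] 1160 [201. 549.   4.] [403. 600.  80.]
scene obj [283. 118.] 110 [279. 326.   4.] [302. 428.  12.]
scene obj [247. 134.] 139 [268. 225.   4.] [315. 270.  10.]
scene obj [445. 174.] 2505 [574. 523.   4.] [820. 600.  80.]
scene obj [295. 153.] 327 [410. 233.   4.] [453. 401.  18.]
scene obj [205. 170.] 370 [325.  53.   4.] [387. 112.  19.]
scene obj [325. 189.] 507 [542. 187.   4.] [601. 395.  20.]
scene obj [398. 212.] 282 [711. 356.   4.] [744. 389.  56.]
scene obj [ 90. 274.] 10355 [ 373. -429.    4.] [604.  -8.  80.]
scen
[... 796 characters left out ...]
] 399 [709.  -4.   4.] [753.  43.  58.]
side obj [167. 192.] 308 [750. 110.   4.] [779. 140.  72.]
side obj [150. 228.] 1725 [655. 201.   4.] [761. 291.  39.]
side obj [182. 274.] 709 [537. 187.   4.] [600. 396.  21.]
side obj [329. 248.] 506 [324.  53.   4.] [384. 115.  19.]
side obj [ 99. 252.] 386 [707. 357.   5.] [740. 392.  56.]
side obj [236. 304.] 659 [408. 232.   4.] [451. 403.  17.]
side obj [324. 311.] 362 [268. 227.   4.] [313. 271.   9.]
side obj [ 60. 342.] 1495 [566. 534.   4.] [637. 600.  80.]
side obj [293. 359.] 398 [279. 328.   4.] [299. 425.  15.]
[[593.68524098 193.11857151   9.        ]
 [549.78056009 396.69414362   9.        ]]
[[587.39928138 195.22382239   9.        ]]
```

Run:
```python
from h import *
C={}
for n in('scene','side'):
    p,im,d=load(n+'0'); W=world(p,d); ok=d>0
    m=ok&(abs(W[...,2]-135)<6)&(abs(W[...,0]-530)<110)&(abs(W[...,1]+60)<110)
    Q=W[m]; print(n,Q.shape,np.median(Q[:,2]),cv2.minAreaRect(Q[:,:2].astype(np.float32)))
    # front face: fit plane z in 95..125 and 30..75
    for zl,zh in((95,125),(30,75)):
        m2=ok&(W[...,2]>zl)&(W[...,2]<zh)&(abs(W[...,0]-530)<110)&(abs(W[...,1]+60)<110)
        P=W[m2][:,:2]
        # frame coords with yaw -16.4
        y=np.radians(-16.4); ex=np.array([np.cos(y),np.sin(y)]); ey=np.array([-np.sin(y),np.cos(y)])
        q=(P-[527,-45])@np.c_[ex,ey]
        f=q[:,1]>np.percentile(q[:,1],99)-9; g=f&(abs(q[:,0])<42)
        if g.sum()>20:
            a=np.polyfit(q[g,0],q[g,1],1); print(n,zl,'front: n',g.sum(),'slope deg',np.degrees(a[0]),'y at0',a[1],'x range',np.percentile(q[f,0],[1,99]))
        for s in (1,-1):
            e=(s*q[:,0]>np.percentile(s*q[:,0],99)-6); e&=abs(q[:,1])<50
            if e.sum()>20:
                b=np.polyfit(q[e,1],q[e,0],1); print('  side',s,e.sum(),np.degrees(b[0]),b[1])
p,im,d=load('side0'); cv2.imwrite('pics/b.png',cv2.resize(im[120:220,240:350],None,fx=6,fy=6,interpolation=cv2.INTER_CUBIC)[:,:,::-1])
```

```text
scene (2674, 3) 134.49597242328792 ((514.8695068359375, -85.7345199584961), (189.49354553222656, 103.56685638427734), 73.65325164794922)
  side 1 494 -0.4196490266881591 49.749464866219306
side (1156, 3) 135.94856496250344 ((513.796875, -87.28227233886719), (197.02212524414062, 105.73404693603516), 74.00796508789062)
side 95 front: n 295 slope deg 0.4116781758094884 y at0 51.60546482967006 x range [-52.42356683  48.99043199]
  side -1 327 0.0844823632709797 -50.89764635010611
side 30 front: n 408 slope deg -0.11197087817899329 y at0 51.61239531079671 x range [-51.18575135  46.6658134 ]
```

View pics/b.png

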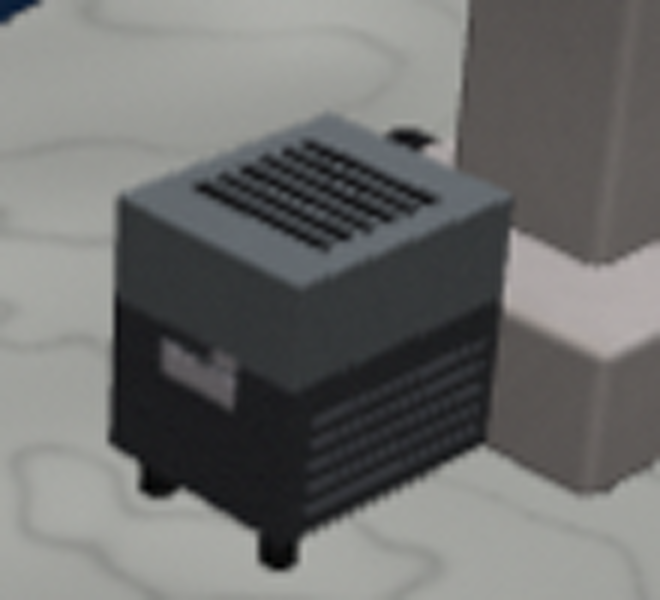

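Run:
```python
from h import *
Q=[]
for n in('scene','side'):
    p,im,d=load(n+'0'); W=world(p,d); Q.append(W[(d>0)&(W[...,2]>78)&(W[...,2]<480)])
Q=np.vstack(Q); Q=Q[(Q[:,1]<-60)&(Q[:,1]>-600)&(Q[:,0]>150)&(Q[:,0]<750)]
ey=np.array([.281,.96]);ex=np.array([.96,-.281]); q=(Q[:,:2]-[524,-53])@np.c_[ex,ey]
for a,b in((-80,-130),(-130,-200),(-200,-260),(-260,-330),(-330,-450)):
    m=(q[:,1]<a)&(q[:,1]>=b)&(abs(q[:,0])<150)
    if m.sum(): 
      for z0,z1 in((78,250),(250,480)):
        k=m&(Q[:,2]>z0)&(Q[:,2]<z1)
        if k.sum()>5: print(a,b,z0,k.sum(),'x',np.percentile(q[k,0],[1,99]).round(),'zmax',Q[k,2].max().round(),'minr',np.percentile(np.hypot(Q[k,0],Q[k,1]),1).round())
p,_,_=load('side0'); print(ray(p,[[273.3,183]],76),[ (524+60*.281,-53+60*.96)])
```

```text
-80 -130 78 1680 x [-40.  40.] zmax 250.0 minr 478.0
-80 -130 250 2176 x [-39.  38.] zmax 380.0 minr 479.0
-130 -200 78 4617 x [-46.  46.] zmax 250.0 minr 475.0
-130 -200 250 6940 x [-45.  46.] zmax 382.0 minr 475.0
-200 -260 78 3067 x [-96.  96.] zmax 249.0 minr 441.0
-200 -260 250 1737 x [-43.  42.] zmax 436.0 minr 489.0
-260 -330 78 1888 x [-96.  96.] zmax 235.0 minr 458.0
-260 -330 250 1203 x [-49.  24.] zmax 441.0 minr 504.0
-330 -450 78 215 x [-97.  53.] zmax 234.0 minr 484.0
-330 -450 250 73 x [-52. -34.] zmax 440.0 minr 523.0
[[537.09511436   8.48553594  76.        ]] [(540.86, 4.599999999999994)]
```

```bash
python3 -m jog '[[[0,-0.8,-0.34,0,0,0,1],[0,-0.8,-0.34,0,0,0,1],[0,-0.8,-0.34,0,0,0,1],[0,-0.8,-0.34,0,0,0,1],[0,-0.8,-0.34,0,0,0,1],[0,-0.8,-0.34,0,0,0,1]]]'
```

```text
time: 0.9
tool_pos: [138.3, -330.8, 333.5]
tcp_rot: [-180.0, 0.0, 22.7]
ft_force: [0.6, 0.2, 1.9]
finger_gap: 85.7
```

```bash
python3 -m jog '[[[0.9,-0.056,0,0,0,-0.02,1],[0.9,-0.056,0,0,0,-0.02,1],[0.9,-0.056,0,0,0,-0.02,1],[0.9,-0.056,0,0,0,-0.02,1],[0.9,-0.056,0,0,0,-0.02,1],[0.9,-0.056,0,0,0,-0.02,1],[0.9,-0.056,0,0,0,-0.02,1],[0.9,-0.056,0,0,0,-0.02,1],[0.9,-0.056,0,0,0,-0.02,1],[0.9,-0.056,0,0,0,-0.02,1],[0.9,-0.056,0,0,0,-0.02,1],[0.9,-0.056,0,0,0,-0.013,1]]]'
cat >> h.py <<'E'
def delta(pos,yaw=None,tilt=None):
    s=telemetry.sense(); R=Ro.from_euler('xyz',s['tcp_rot'],degrees=True)
    dp=R.inv().apply(np.array(pos)-s['tool_pos'])/50
    o='';
    if yaw is not None: o=(R.inv()*Ro.from_euler('xyz',[180,0,yaw],degrees=True)).as_rotvec()/2/np.pi
    print('now',np.round(s['tool_pos'],1),np.round(s['tcp_rot'],1),'F',np.round(s['ft_force'],1),'gap',s['finger_gap'],'t',s['time'],'\nshift units',np.round(dp,3),'turn',np.round(o,4) if yaw is not None else '')
E
python3 -c "
from h import *
delta([566.4,308.8,150],103.3)"
```

```text
time: 2.4
tool_pos: [339.5, 117.7, 333.0]
tcp_rot: [-180.0, -0.0, 106.7]
ft_force: [0.3, 0.5, 0.2]
finger_gap: 85.0
now [339.5 117.7 333. ] [-180.    -0.   106.7] F [0.3 0.5 0.2] gap 85.04387107916044 t 2.4 
shift units [2.352 5.448 3.659] turn [-0.     -0.      0.0096]
```

```bash
python3 -m jog '[[[0.294,0.681,0.457,0,0,0.0096,1],[0.33,0.665,0.457,0,0,0,1],[0.33,0.665,0.457,0,0,0,1],[0.33,0.665,0.457,0,0,0,1],[0.33,0.665,0.457,0,0,0,1],[0.33,0.665,0.457,0,0,0,1],[0.33,0.665,0.457,0,0,0,1],[0.33,0.665,0.457,0,0,0,1]]]'
python3 - <<'E'
from h import *
delta([566.4,308.8,60],103.3)
p,im,d=shot('wrist','w1'); W=world(p,d); hsv=cv2.cvtColor(im,cv2.COLOR_RGB2HSV).astype(int)
m=(d>0)&(W[...,2]>5)&(W[...,2]<30)&(abs(W[...,0]-565)<60)&(W[...,1]>150)&(W[...,1]<420)
wood=m&(hsv[...,0]<22)&(hsv[...,1]>90)&(W[...,2]>14)
Q=W[wood]; print('wood',len(Q),np.median(Q[:,2]),cv2.minAreaRect(Q[:,:2].astype(np.float32)))
Q=W[m]; print('all',len(Q),cv2.minAreaRect(Q[:,:2].astype(np.float32)),Q.min(0),Q.max(0))
E
```

```text
time: 3.4
tool_pos: [569.6, 306.1, 149.2]
tcp_rot: [-180.0, 0.0, 103.1]
ft_force: [0.3, 0.1, 0.6]
finger_gap: 85.4
now [569.6 306.1 149.2] [-180.     0.   103.1] F [0.3 0.1 0.6] gap 85.38525371035925 t 3.4 
shift units [ 0.068 -0.049  1.784] turn [-0.0001  0.     -0.0005]
wood 1576 18.034394655370846 ((560.5938110351562, 340.8371887207031), (10.988027572631836, 104.58089447021484), 13.500260353088379)
all 3683 ((569.6251831054688, 289.2398681640625), (17.515182495117188, 209.16525268554688), 13.497908592224121) [538.52646653 186.76805683   8.41069361] [600.57402746 392.3448468   20.88649077]
```

View pics/w1.png

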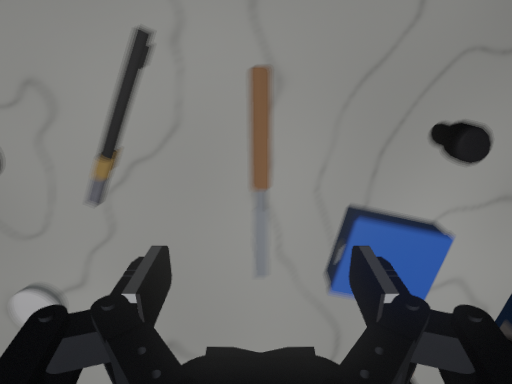

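The wrist view shows the spatula handle from (262, 65) to (262, 190), with the blade tip at (262, 275), centred between the fingers. The brush and slide box stand well clear. I'll go down and grip.

```bash
python3 -c "
from h import *
delta([565.4,306.7,4],103.5)"; python3 -m jog '[[[0.03,-0.08,0.8,0,0,-0.001,1],[0,0,0.8,0,0,0,0.6],[0,0,0.7,0,0,0,0.5],[0,0,0.4,0,0,0,0.5],[0,0,0.2,0,0,0,0.5],[0,0,0,0,0,0,0.5]]]' 90
python3 -c "
from h import *
delta([565.4,306.7,4],103.5)"
```

```text
now [569.9 307.3 143.3] [-179.7    0.   103.1] F [-4.1 -1.6 -1.3] gap 85.56553871116982 t 3.45 
shift units [ 0.009 -0.074  2.787] turn [-0.0009  0.     -0.0011]
time: 4.2
tool_pos: [564.8, 306.0, 5.6]
tcp_rot: [-180.0, -0.0, 103.5]
ft_force: [0.4, 0.4, 0.4]
finger_gap: 42.5
now [564.8 306.    5.6] [-180.    -0.   103.5] F [0.4 0.4 0.4] gap 42.4738739663538 t 4.2 
shift units [0.012 0.014 0.033] turn [-0.     -0.     -0.0001]
```

```bash
python3 -m jog '[[[0,0,0.03,0,0,0,0],[0,0,0,0,0,0,0],[0,0,0,0,0,0,0],[0,0,0,0,0,0,0],[0,0,0,0,0,0,0]]]' 100; python3 -m jog '[[[0,0,-0.5,0,0,0,0],[0,0,-0.8,0,0,0,0],[0,0,-0.8,0,0,0,0],[0,0,-0.8,0,0,0,0],[0,0,0,0,0,0,0],[0,0,0,0,0,0,0]]]'
python3 - <<'E'
from h import *
delta([0,0,0])
for n in('side','scene'):
    p,im,d=shot(n,n+'1'); W=world(p,d)
    m=(d>0)&(W[...,2]>40)&(abs(W[...,0]-580)<70)&(W[...,1]>170)&(W[...,1]<262)
    Q=W[m]
    if len(Q)>5:
        c=Q.mean(0); u=np.linalg.svd(Q-c,full_matrices=False)[2][0]; print(n,len(Q),c,u,'minY',Q[Q[:,1].argmin()],np.percentile(Q[:,2],[5,50,95]))
p,im,d=load('side1'); cv2.imwrite('pics/c.png',cv2.resize(im[130:330,120:320],None,fx=3,fy=3)[:,:,::-1])
E
```

```text
time: 4.82
tool_pos: [566.1, 306.5, 6.0]
tcp_rot: [179.8, -0.0, 103.5]
ft_force: [-0.3, -0.2, 6.0]
finger_gap: 15.3
time: 5.58
tool_pos: [564.5, 305.8, 148.7]
tcp_rot: [-180.0, 0.0, 103.5]
ft_force: [0.7, 0.2, -1.4]
finger_gap: 14.8
now [564.5 305.8 148.7] [-180.     0.   103.5] F [ 0.7  0.2 -1.4] gap 14.776899554998163 t 5.575 
shift units [ -3.32  -12.404   2.976] turn 
side 13 [578.88217087 216.00563683 152.80785342] [-0.21396316  0.97676421 -0.01230626] minY [585.28711058 188.18619376 153.74548356] [150.94711959 153.20530593 154.25329217]
scene 620 [592.62481276 241.44259558 372.72997881] [0.04125399 0.08200792 0.99577749] minY [586.3622702  187.21403145 148.96526687] [150.34315164 469.35453121 482.64175991]
```

View pics/c.png

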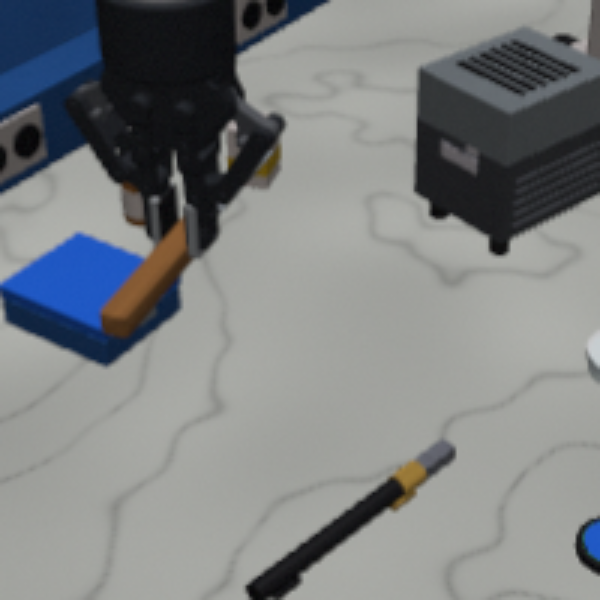

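The spatula hangs level in the gripper, with the handle going from the fingers at crop (190, 230) to (115, 320). The lamp house wear plate shows at crop (460, 153). Next I'll move to the pre-insertion pose.

```bash
python3 -m jog '[[[0,0,0,0,0,0.0208,0],[0,0,0,0,0,0.0208,0],[0,0,0,0,0,0.0208,0],[0,0,0,0,0,0.0208,0],[-0.575,0.25,0.265,0,0,0,0],[-0.575,0.25,0.265,0,0,0,0],[-0.575,0.25,0.265,0,0,0,0],[-0.575,0.25,0.265,0,0,0,0],[-0.575,0.25,0.265,0,0,0,0],[0,0,0,0,0,0,0],[0,0,0,0,0,0,0]]]'
python3 - <<'E'
from h import *
delta([583.8,150.3,82.5],73.6)
big=[]
for n in('wrist','side','scene'):
    p,im,d=shot(n,n+'2'); W=world(p,d)
    q=(W[...,:2]-[524,-53])@np.array([[.959,.282],[-.282,.959]])
    m=(d>0)&(W[...,2]>60)&(W[...,2]<110)&(abs(q[...,0])<20)&(q[...,1]>67)&(q[...,1]<185)
    Q=np.c_[q[m],W[m][:,2]]
    if len(Q)>5: 
        b=Q[:,1]<150; print(n,len(Q),'tip',Q[Q[:,1].argmin()].round(1),'x med near tip',np.median(Q[Q[:,1]<Q[:,1].min()+20],0).round(1),'mid',np.median(Q[b],0).round(1))
    # plate & front face
    g=cv2.cvtColor(im,cv2.COLOR_RGB2GRAY)
    f=(d>0)&(abs(q[...,1]-60)<7)&(abs(q[...,0])<48)&(W[...,2]>65)&(W[...,2]<95)
    F=f&(g>90); 
    if f.sum(): print(n,'face med y',np.median(q[f][:,1]).round(1),'bright',F.sum(),np.percentile(np.c_[q[F],W[F][:,2]],[3,50,97],axis=0).round(1).tolist() if F.sum()>5 else '')
p,im,d=load('side2'); a=cv2.resize(im[130:230,200:320],(600,500),interpolation=cv2.INTER_CUBIC)
cv2.imwrite('pics/d.png',a[:,:,::-1])
E
```

```text
time: 7.05
tool_pos: [583.2, 150.6, 81.9]
tcp_rot: [-179.9, 0.0, 73.5]
ft_force: [0.3, -0.4, -0.4]
finger_gap: 15.4
now [583.2 150.6  81.9] [-179.9    0.    73.5] F [ 0.3 -0.4 -0.4] gap 15.439089317057332 t 7.05 
shift units [-0.002  0.012 -0.012] turn [-0.0003  0.0001 -0.0003]
wrist 1162 tip [ -1.5 144.3  86.2] x med near tip [ -0.9 155.   86.3] mid [ -1.5 147.5  86.2]
side 151 tip [-4.6 92.7 87. ] x med near tip [ -3.  101.9  87.8] mid [ -2.9 120.5  87.3]
side face med y 60.2 bright 32 [[-15.7, 58.3, 71.7], [1.2, 60.7, 76.9], [17.1, 62.5, 80.9]]
scene 256 tip [-3.2 91.5 85.8] x med near tip [1.000e-01 1.011e+02 8.620e+01] mid [  0.3 121.   86.2]
scene face med y 53.7 bright 0
```

View pics/wrist2.png

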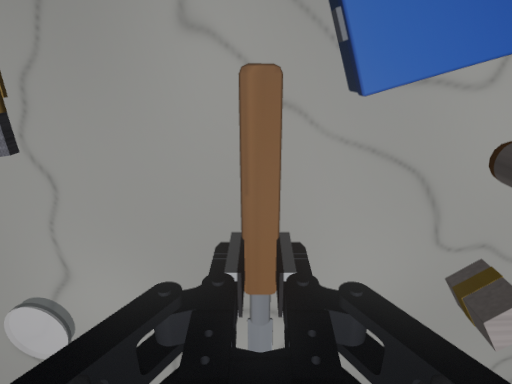

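View pics/d.png

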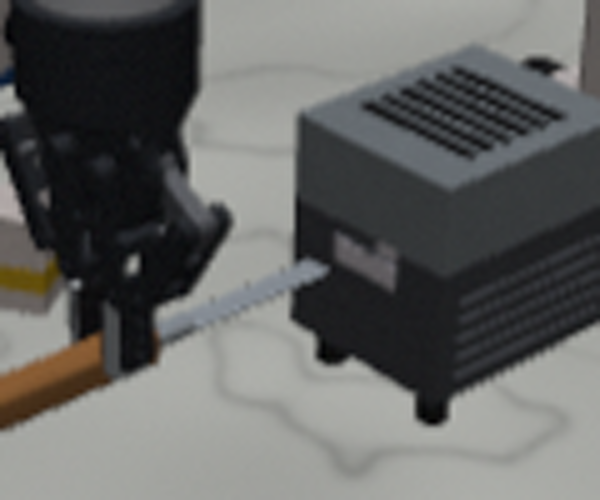

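The side view shows the blade tip at crop (325, 268), about level with the slot above the plate at crop (365, 258). Depth gives blade z of about 86.4 and x' within 2 mm of the slot. I'll insert it.

```bash
python3 -m jog '[[[-0.3,0.01,0,0,0,0,0],[-0.3,0.01,0,0,0,0,0],[-0.15,0,0,0,0,0,0],[0,0,0,0,0,0,0]]]'; python3 -m jog '[[[-0.1,0,0,0,0,0,0],[-0.1,0,0,0,0,0,0],[-0.05,0,0,0,0,0,0],[0,0,0,0,0,0,0]]]'
python3 - <<'E'
from h import *
delta([0,0,0])
p,im,d=shot('side','side3'); cv2.imwrite('pics/e.png',cv2.resize(im[130:230,200:320],(600,500),interpolation=cv2.INTER_CUBIC)[:,:,::-1])
E
```

```text
time: 7.7
tool_pos: [574.1, 113.2, 82.9]
tcp_rot: [180.0, -0.0, 73.4]
ft_force: [-0.4, 0.3, -1.0]
finger_gap: 14.9
time: 8.2
tool_pos: [570.6, 102.0, 82.7]
tcp_rot: [-180.0, -0.0, 73.5]
ft_force: [-0.5, 0.2, -0.5]
finger_gap: 15.4
now [570.6 102.   82.7] [-180.    -0.    73.5] F [-0.5  0.2 -0.5] gap 15.373877199970346 t 8.2 
shift units [ -5.197 -10.362   1.655] turn
```

```bash
python3 -m jog '[[[0,0,-0.1,0,0,0,0],[-0.02,0,-0.15,0,0,0,0],[-0.03,0,-0.2,0,0,0,0],[-0.05,0,-0.2,0,0,0,0],[-0.07,0,-0.22,0,0,0,0],[-0.08,0,-0.2,0,0,0,0],[-0.09,0,-0.19,0,0,0,0],[0,0,0,0,0,0,0]]]'
python3 - <<'E'
from h import *
delta([0,0,0])
p,im,d=shot('side','side4'); cv2.imwrite('pics/f.png',cv2.resize(im[90:240,190:350],(640,600),interpolation=cv2.INTER_CUBIC)[:,:,::-1])
E
```

```text
time: 9.25
tool_pos: [566.3, 85.2, 146.9]
tcp_rot: [179.9, -0.0, 73.5]
ft_force: [0.1, -1.2, -2.1]
finger_gap: 14.8
now [566.3  85.2 146.9] [179.9  -0.   73.5] F [ 0.1 -1.2 -2.1] gap 14.821554698460927 t 9.25 
shift units [ -4.856 -10.379   2.92 ] turn
```

View pics/f.png

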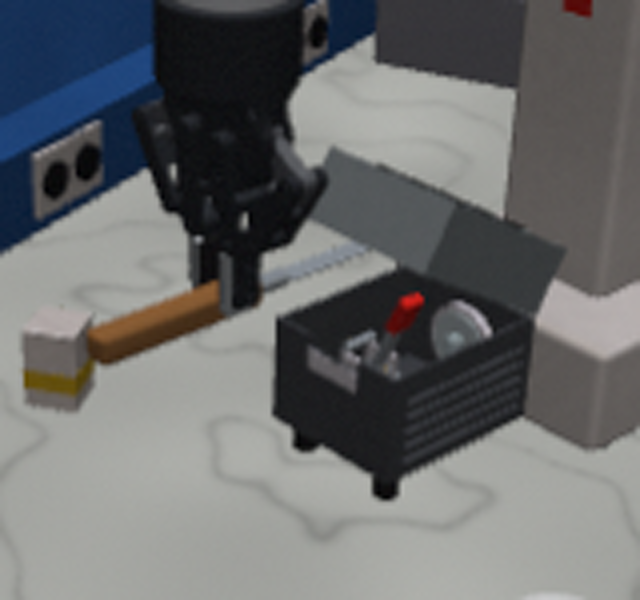

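The side view shows the cover raised about 30° on the blade, and the red tab at crop (405, 312). I'll keep following the arc.

```bash
python3 -m jog '[[[-0.11,0,-0.17,0,0,0,0],[-0.13,0,-0.17,0,0,0,0],[-0.15,0,-0.15,0,0,0,0],[-0.15,0,-0.15,0,0,0,0],[-0.17,0,-0.12,0,0,0,0],[-0.17,0,-0.12,0,0,0,0],[-0.19,0,-0.09,0,0,0,0],[-0.19,0,-0.09,0,0,0,0],[0,0,0,0,0,0,0],[0,0,0,0,0,0,0]]]'
cat > cov.py <<'E'
from h import *
import sys
delta([0,0,0])
for n in('side','scene'):
    p,im,d=shot(n,n+sys.argv[1]); W=world(p,d)
    q=(W-[524,-53,0]); q=np.c_[(q[...,:2]@np.array([[.959,.282],[-.282,.959]])).reshape(-1,2),W[...,2].ravel()]; m=(d>0).ravel()
    for s in (-1,1):
        k=m&(abs(q[:,0]-s*50)<3)&(q[:,2]>100)&(q[:,2]<230)&(q[:,1]<75)&(q[:,1]>-120)
        if k.sum()>40:
            a=np.float32(q[k][:,1:]); r=cv2.minAreaRect(a); print(n,s,k.sum(),r)
    k=m&(abs(q[:,0])<45)&(q[:,2]>165)&(q[:,2]<205)&(q[:,1]<0)&(q[:,1]>-125); P=q[k]
    for z in (170,180,190,200):
        b=P[abs(P[:,2]-z)<3]; 
        if len(b)>5: print(n,'inner y at z',z,len(b),np.percentile(b[:,1],[10,50,90]).round(1))
E
python3 cov.py 5
```

```text
time: 10.55
tool_pos: [548.0, 25.1, 198.7]
tcp_rot: [180.0, 0.0, 73.5]
ft_force: [-1.3, -1.7, -3.6]
finger_gap: 15.0
now [548.   25.1 198.7] [180.    0.   73.5] F [-1.3 -1.7 -3.6] gap 14.95644878373796 t 10.55 
shift units [ -3.594 -10.367   3.971] turn 
side -1 569 ((-60.98505401611328, 156.31259155273438), (121.00724029541016, 46.43695831298828), 70.5266342163086)
side 1 203 ((-60.907989501953125, 156.2512969970703), (118.6005859375, 44.6430549621582), 71.14383697509766)
side inner y at z 170 23 [-78.4 -76.8 -75.5]
side inner y at z 200 38 [-23.4 -17.1  -2.4]
scene 1 1054 ((-60.10327911376953, 154.33718872070312), (124.03172302246094, 43.810855865478516), 70.56753540039062)
scene inner y at z 170 25 [-79.7 -78.8 -77. ]
scene inner y at z 180 26 [-76.3 -75.3 -74.5]
scene inner y at z 190 38 [-72.2 -70.9 -69.9]
scene inner y at z 200 111 [-66.6 -15.9  -3.4]
```

```bash
python3 -m jog '[[[-0.05,0,0.16,0,0,0,0],[-0.25,0,0,0,0,0,0],[-0.25,0,0,0,0,0,0],[-0.2,0,0,0,0,0,0],[-0.15,0,0,0,0,0,0],[-0.15,0,0,0,0,0,0],[-0.12,0,0,0,0,0,0],[0,0,0,0,0,0,0],[0,0,0,0,0,0,0]]]'
python3 cov.py 6
```

```text
time: 11.78
tool_pos: [531.4, -30.8, 190.9]
tcp_rot: [180.0, 0.0, 73.5]
ft_force: [-0.4, -0.1, -0.9]
finger_gap: 15.3
now [531.4 -30.8 190.9] [180.    0.   73.5] F [-0.4 -0.1 -0.9] gap 15.298915759168853 t 11.775 
shift units [ -2.426 -10.367   3.816] turn 
side -1 529 ((-80.55126953125, 156.19186401367188), (112.6158676147461, 48.354393005371094), 88.6659164428711)
side 1 176 ((-81.34014892578125, 143.0196533203125), (43.94258117675781, 85.86114501953125), 0.7129245400428772)
side inner y at z 170 36 [-101.8  -99.8  -97.7]
side inner y at z 180 25 [-102.4  -99.7  -97.8]
side inner y at z 190 6 [-52.  -15.7  -6. ]
side inner y at z 200 18 [-64.1 -16.7  -6.1]
scene -1 71 ((-80.18046569824219, 154.79385375976562), (109.35124206542969, 43.630985260009766), 89.61017608642578)
scene 1 1021 ((-80.48381042480469, 155.74374389648438), (111.23313903808594, 44.22968292236328), 89.05599212646484)
scene inner y at z 190 21 [-49.8 -31.8  -4.7]
scene inner y at z 200 34 [-15.5  -9.5  -2.7]
```

```bash
python3 -m jog '[[[-0.04,0,0,0,0,0,0],[0,0,0,0,0,0,0],[0.3,0,0,0,0,0,0],[0.7,0,0,0,0,0,0],[0.8,0,0,0,0,0,0],[0.8,0,0,0,0,0,0],[0.5,0,0,0,0,0,0],[0,0,0,0,0,0,0]]]'
python3 cov.py 7; python3 -c "
from h import *
delta([565.4,306.7,190],103.5)"
```

```text
time: 12.88
tool_pos: [574.8, 118.5, 190.5]
tcp_rot: [-180.0, -0.0, 73.7]
ft_force: [-0.2, -0.2, -1.6]
finger_gap: 15.2
now [574.8 118.5 190.5] [-180.    -0.    73.7] F [-0.2 -0.2 -1.6] gap 15.173925151694494 t 12.875 
shift units [ -5.507 -10.365   3.813] turn 
side -1 522 ((-80.00704956054688, 156.41064453125), (112.00936126708984, 49.76518630981445), 88.86611938476562)
side 1 224 ((-80.89990234375, 156.3075714111328), (112.62340545654297, 46.262351989746094), 88.0134506225586)
side inner y at z 170 41 [-102.4 -100.6  -98.1]
side inner y at z 180 48 [-102.1 -100.6  -98.4]
scene -1 111 ((-69.52322387695312, 158.91712951660156), (39.612483978271484, 113.26220703125), 12.598029136657715)
scene 1 1013 ((-81.23182678222656, 155.82492065429688), (110.42584228515625, 44.428428649902344), 89.8919448852539)
now [574.5 116.4 190.5] [-180.     0.    73.6] F [ 0.6 -0.1  0. ] gap 14.825457278828011 t 12.975 
shift units [ 3.598 -1.252  0.009] turn [-0.0001  0.0001 -0.0831]
```

Run:
```python
from h import *
for n in('side7','scene7'):
    p,im,d=load(n); W=world(p,d); q=np.c_[((W-[524,-53,0])[...,:2]@np.array([[.959,.282],[-.282,.959]])).reshape(-1,2),W[...,2].ravel()]
    m=(d>0).ravel()
    for nm,k in (('ceil',m&(abs(q[:,0])<40)&(q[:,2]>120)&(q[:,2]<195)&(q[:,1]<-88)&(q[:,1]>-115)),('skirt top',m&(abs(q[:,0])<44)&(q[:,2]>200)&(q[:,2]<220)&(q[:,1]<-65)&(q[:,1]>-100))):
        P=q[k]
        if len(P)>30:
            i,j=(2,1) if nm=='ceil' else (1,2)
            a=np.polyfit(P[:,i],P[:,j],1); print(n,nm,len(P),'slope deg',np.degrees(np.arctan(a[0])).round(2),P.mean(0).round(1))
```

```text
side7 ceil 426 slope deg 1.33 [  12.2 -100.8  153.8]
side7 skirt top 215 slope deg -1.11 [ -1.7 -82.3 210.8]
scene7 skirt top 743 slope deg -0.66 [  2.3 -82.5 209.6]
```

The cover is upright at about 89°, and both cameras agree within 1°. Next I'll lay the spatula back where it was.

```bash
python3 -m jog '[[[0.6,-0.25,0,0,0,0,0],[0.75,-0.25,0,0,0,0,0],[0.75,-0.25,0,0,0,0,0],[0.75,-0.25,0,0,0,0,0],[0.75,-0.25,0,0,0,-0.0231,0],[0,0,0.2,0,0,-0.02,0],[0,0,0.5,0,0,-0.02,0],[0,0,0.7,0,0,-0.02,0],[0,0,0.8,0,0,0,0],[0,0,0.7,0,0,0,0],[0,0,0.5,0,0,0,0],[0,0,0,0,0,0,0]]]'
python3 -c "
from h import *
delta([565.4,306.7,6.5],103.5)"
```

```text
time: 14.48
tool_pos: [563.9, 304.4, 18.0]
tcp_rot: [-179.7, 0.1, 103.4]
ft_force: [0.2, 1.2, -0.6]
finger_gap: 15.3
now [563.9 304.4  18. ] [-1.797e+02  1.000e-01  1.034e+02] F [ 0.2  1.2 -0.6] gap 15.28398885724925 t 14.475 
shift units [0.039 0.04  0.229] turn [-0.0009  0.0002 -0.0004]
```

```bash
python3 -m jog '[[[0.04,0.02,0.1,0,0,0,0],[0,0,0.08,0,0,0,0],[0,0,0.03,0,0,0,0],[0,0,0,0,0,0,0],[0,0,0,0,0,0,0]]]'
python3 -c "
from h import *
delta([565.4,306.7,6.5],103.5)"
```

```text
time: 15.1
tool_pos: [566.5, 308.6, 10.5]
tcp_rot: [180.0, -0.0, 103.4]
ft_force: [0.5, -0.6, -1.3]
finger_gap: 15.5
now [566.5 308.6  10.5] [180.   -0.  103.4] F [ 0.5 -0.6 -1.3] gap 15.453278156827347 t 15.1 
shift units [-0.032 -0.031  0.081] turn [ 0.0001 -0.     -0.0002]
```

```bash
for i in 1 2; do python3 -m jog '[[[0,0,0.03,0,0,0,0],[0,0,0,0,0,0,0]]]' | grep -E 'pos|force'; done; python3 -m jog '[[[0,0,0.02,0,0,0,0],[0,0,0,0,0,0,0]]]' | grep -E 'pos|force'
```

```text
tool_pos: [566.3, 308.5, 8.6]
ft_force: [-0.4, -0.2, -0.8]
tool_pos: [566.3, 308.4, 7.0]
ft_force: [-0.4, -0.2, -0.5]
tool_pos: [566.3, 308.5, 6.1]
ft_force: [-0.7, 0.3, -0.3]
```

```bash
for i in 1 2; do python3 -m jog '[[[0,0,0.02,0,0,0,0],[0,0,0,0,0,0,0]]]' | grep -E 'pos|force'; done
```

```text
tool_pos: [566.5, 308.6, 6.0]
ft_force: [-3.6, -1.3, 4.6]
tool_pos: [566.5, 308.6, 5.9]
ft_force: [-7.3, -4.3, 13.5]
```

Contact with the bench. I'll ease off, release, rise, and check.

```bash
python3 -m jog '[[[0,0,-0.02,0,0,0,0],[0,0,0,0,0,0,0.5],[0,0,0,0,0,0,0.5],[0,0,0,0,0,0,0.5],[0,0,0,0,0,0,0.5],[0,0,-0.3,0,0,0,0.5],[0,0,-0.8,0,0,0,0.5],[0,0,-0.9,0,0,0,0.5],[0,0,-1,0,0,0,0],[0,0,-1,0,0,0,0]]]'
python3 - <<'E'
from h import *
delta([0,0,0])
p,im,d=shot('wrist','w8'); W=world(p,d)
m=(d>0)&(W[...,2]>5)&(W[...,2]<30)&(abs(W[...,0]-565)<60)&(W[...,1]>150)&(W[...,1]<420)
Q=W[m]; print('all',len(Q),cv2.minAreaRect(Q[:,:2].astype(np.float32)),Q.min(0),Q.max(0)); 
b=Q[Q[:,1]<240];print('blade z',np.percentile(b[:,2],[5,50,95]),'handle z',np.percentile(Q[Q[:,1]>300][:,2],[50,95]))
# clamp targets; scope -> world. yaw -16.4
o=np.array([524,-53]);ex=np.array([.959,-.282]);ey=np.array([.282,.959])
print('start',o-60*ex+24*ey)
delta([*(o-58*ex+24*ey),200],73.6)
E
python3 cov.py 8
```

```text
time: 17.6
tool_pos: [566.4, 308.5, 208.2]
tcp_rot: [179.9, -0.0, 103.4]
ft_force: [-0.0, 0.3, -1.2]
finger_gap: 6.9
now [566.4 308.5 208.2] [179.9  -0.  103.4] F [-0.   0.3 -1.2] gap 6.853813294809452 t 17.6 
shift units [ -3.373 -12.455   4.149] turn 
all 2639 ((570.1642456054688, 291.2415771484375), (17.73965835571289, 208.13218688964844), 13.940642356872559) [537.55844465 189.51386652   8.36388048] [600.14191208 393.76610192  20.57240832]
blade z [ 9.11788683 10.23424961 11.37930742] handle z [17.95319159 19.31668941]
start [473.228 -13.064]
now [569.4 309.9 217.4] [ 1.793e+02 -1.000e-01  1.034e+02] F [1.7 0.9 7.1] gap 0.7854046520271281 t 17.65 
shift units [-5.857 -3.341  0.294] turn [ 0.0018 -0.0009  0.0829]
now [569.4 309.9 217.4] [ 1.793e+02 -1.000e-01  1.034e+02] F [1.7 0.9 7.1] gap 0.7854046520271281 t 17.65 
shift units [ -3.394 -12.569   4.188] turn 
side -1 535 ((-81.66787719726562, 156.65328979492188), (112.56159210205078, 48.93247985839844), 89.23722839355469)
side 1 231 ((-81.75041198730469, 156.3022003173828), (111.122802734375, 45.15980911254883), 87.96183013916016)
side inner y at z 170 40 [-102.1 -100.3  -98.6]
side inner y at z 180 49 [-102.3 -100.8  -98.6]
scene -1 113 ((-69.13471984863281, 158.22361755371094), (39.89884948730469, 114.7969970703125), 13.114763259887695)
scene 1 1015 ((-81.06167602539062, 155.40908813476562), (110.9094467163086, 43.83784484863281), 89.59542083740234)
```

```bash
cat > tab.py <<'E'
from h import *
import sys
def tab(tag):
  for n in('side','scene'):
    p,im,d=load(n+tag); W=world(p,d); q=np.c_[((W-[524,-53,0])[...,:2]@np.array([[.959,.282],[-.282,.959]])).reshape(-1,2),W[...,2].ravel()]
    h=cv2.cvtColor(im,cv2.COLOR_RGB2HSV).astype(int).reshape(-1,3)
    k=(d>0).ravel()&((h[:,0]<8)|(h[:,0]>172))&(h[:,1]>140)&(abs(q[:,0])<55)&(abs(q[:,1]-20)<40)&(q[:,2]>85)&(q[:,2]<135)
    if k.sum()>4:
        P=q[k]; a=np.polyfit(P[:,2],P[:,0],1); print(n,'tab',k.sum(),'mid',P.mean(0).round(1),'min',P.min(0).round(1),'max',P.max(0).round(1),'lean deg',np.degrees(np.arctan(a[0])).round(1))
if __name__=='__main__': tab(sys.argv[1])
E
python3 tab.py 8
```

```text
side tab 56 mid [-21.9  25.3 110.3] min [-29.1  15.5  94.7] max [-11.7  32.  121.9] lean deg -21.4
scene tab 92 mid [-16.2  24.3 109.2] min [-46.1  13.   85.8] max [-10.3  32.6 121. ] lean deg -11.9
```

```bash
python3 -m jog '[[[-0.835,-0.475,0,0,0,0,0],[-0.835,-0.475,0,0,0,0,0],[-0.835,-0.475,0,0,0,0,0],[-0.835,-0.475,0,0,0,0,0],[-0.835,-0.475,0,0,0,0,0],[-0.835,-0.475,0,0,0,0,0],[-0.835,-0.475,0,0,0,0,0],[0,0,0,0,0,0.0277,0],[0,0,0,0,0,0.0277,0],[0,0,0,0,0,0.0275,0],[0,0,0,0,0,0,0]]]' 40
python3 - <<'E'
from h import *
o=np.array([524,-53]);ex=np.array([.959,-.282]);ey=np.array([.282,.959])
delta([*(o-58*ex+23*ey),100],73.6)
E
```

```text
time: 19.12
tool_pos: [472.0, -14.3, 204.7]
tcp_rot: [-179.9, 0.0, 73.6]
ft_force: [-0.5, 1.2, -0.2]
finger_gap: -0.4
now [472.  -14.3 204.7] [-179.9    0.    73.6] F [-0.5  1.2 -0.2] gap -0.3775409298477763 t 19.125 
shift units [0.011 0.058 2.093] turn [-0.0002  0.      0.0001]
```

```bash
python3 -m jog '[[[0,0,0.6,0,0,0,0],[0,0,0.6,0,0,0,0],[0,0,0.5,0,0,0,0],[0,0,0.38,0,0,0,0],[0,0,0,0,0,0,0]]]'
python3 - <<'E'
from h import *
delta([0,0,0])
p,im,d=shot('side','side9'); cv2.imwrite('pics/g.png',cv2.resize(im[90:240,230:390],(640,600),interpolation=cv2.INTER_CUBIC)[:,:,::-1])
E
```

```text
time: 19.75
tool_pos: [470.8, -14.0, 99.3]
tcp_rot: [-179.8, 0.0, 73.8]
ft_force: [0.9, 1.1, -0.8]
finger_gap: 0.3
now [470.8 -14.   99.3] [-179.8    0.    73.8] F [ 0.9  1.1 -0.8] gap 0.3118646791200657 t 19.75 
shift units [-2.357 -9.111  2.025] turn
```

View pics/g.png

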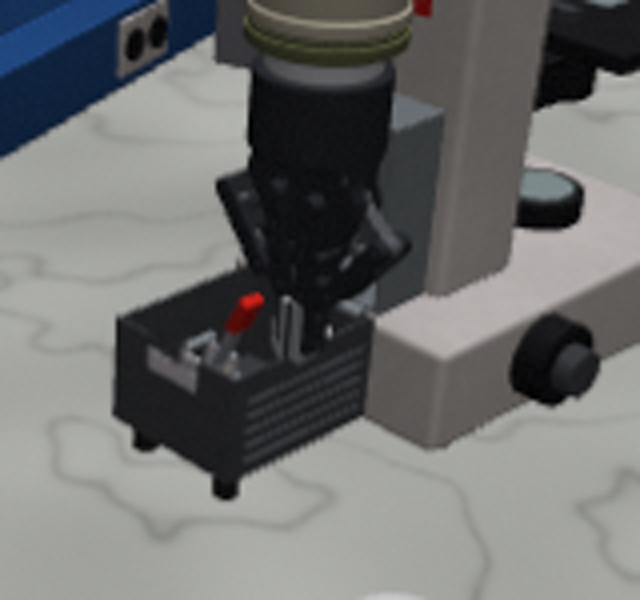

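The side view shows the shut fingers at crop (290, 345) beside the red tab at (243, 313), on its -x side. Now I'll push along tool +y while watching the force.

```bash
python3 -m jog '[[[0,0.1,0,0,0,0,0],[0,0.1,0,0,0,0,0],[0,0.1,0,0,0,0,0],[0,0.1,0,0,0,0,0],[0,0,0,0,0,0,0]]]' | grep -E 'pos|force';python3 -m jog '[[[0,0.1,0,0,0,0,0],[0,0.1,0,0,0,0,0],[0,0,0,0,0,0,0]]]' | grep -E 'pos|force';python3 -m jog '[[[0,0.1,0,0,0,0,0],[0,0.1,0,0,0,0,0],[0,0,0,0,0,0,0]]]' | grep -E 'pos|force'
python3 - <<'E'
from h import *
delta([0,0,0])
for n in('side','scene'): shot(n,n+'10')
import tab; tab.tab('10')
E
```

```text
tool_pos: [491.8, -20.0, 101.2]
ft_force: [-2.3, 0.3, 1.7]
tool_pos: [501.6, -22.9, 101.2]
ft_force: [-2.8, 1.3, 1.2]
tool_pos: [511.3, -25.7, 101.3]
ft_force: [-2.5, 1.5, 3.3]
now [511.3 -25.7 101.3] [180.   -0.   73.6] F [-2.5  1.5  3.3] gap 0.08071578673822699 t 21.175 
shift units [-2.397 -9.954  2.024] turn 
side tab 30 mid [ -2.5  29.4 114.2] min [ -6.7  23.5 101.2] max [  2.3  31.5 126.6] lean deg -3.9
scene tab 98 mid [  0.8  24.  116. ] min [-13.3  15.2  98.5] max [  5.1  32.2 128. ] lean deg -12.3
```

```bash
python3 -m jog '[[[0,0.1,0,0,0,0,0],[0,0.1,0,0,0,0,0],[0,0,0,0,0,0,0]]]' | grep -E 'pos|force';python3 -m jog '[[[0,0.08,0,0,0,0,0],[0,0,0,0,0,0,0]]]' | grep -E 'pos|force';python3 -m jog '[[[0,0.06,0,0,0,0,0],[0,0,0,0,0,0,0]]]' | grep -E 'pos|force'
python3 - <<'E'
from h import *
delta([0,0,0])
for n in('side','scene'): shot(n,n+'11')
import tab; tab.tab('11')
E
```

```text
tool_pos: [520.8, -28.5, 101.2]
ft_force: [-3.7, 1.1, 3.6]
tool_pos: [524.4, -29.6, 101.1]
ft_force: [-4.0, 2.1, 2.1]
tool_pos: [527.1, -30.4, 101.0]
ft_force: [-4.9, 1.7, 1.7]
now [527.1 -30.4 101. ] [-180.     0.    73.6] F [-4.9  1.7  1.7] gap 0.06694665131478916 t 22.15 
shift units [ -2.397 -10.282   2.026] turn 
side tab 28 mid [ 13.1  29.  114.1] min [  8.8  25.2 102.2] max [ 17.5  31.7 127. ] lean deg -0.6
scene tab 76 mid [ 16.6  23.9 117.6] min [  3.9  14.3 102.4] max [ 21.   31.5 126.6] lean deg -1.3
```

```bash
for i in 1 2 3; do python3 -m jog '[[[0,0.03,0,0,0,0,0],[0,0,0,0,0,0,0]]]' | grep -E 'pos|force'; done
```

```text
tool_pos: [528.4, -30.8, 100.9]
ft_force: [-4.6, 1.8, -0.4]
tool_pos: [529.7, -31.2, 100.8]
ft_force: [-4.4, 2.3, -1.6]
tool_pos: [531.0, -31.5, 100.6]
ft_force: [-5.1, 2.2, -2.0]
```

```bash
python3 -m jog '[[[0,0.02,0,0,0,0,0],[0,0,0,0,0,0,0]]]' | grep -E 'pos|force'
```

```text
tool_pos: [531.7, -31.8, 100.5]
ft_force: [-5.1, 2.2, -1.7]
```

```bash
for i in 1 2 3; do python3 -m jog '[[[0,0.03,0,0,0,0,0],[0,0,0,0,0,0,0]]]' | grep -E 'pos|force'; done
```

```text
tool_pos: [532.9, -32.1, 100.3]
ft_force: [-7.2, 3.5, -1.2]
tool_pos: [533.3, -32.2, 100.3]
ft_force: [-12.2, 3.6, 2.4]
tool_pos: [533.7, -32.3, 100.1]
ft_force: [-18.3, 5.1, 7.2]
```

Hard stop reached: motion stalled and force is climbing. I'll ease off a little and check.

```bash
python3 -m jog '[[[0,-0.02,0,0,0,0,0],[0,0,0,0,0,0,0],[0,0,0,0,0,0,0],[0,0,0,0,0,0,0]]]'; python3 cov.py 12
python3 - <<'E'
import tab; tab.tab('12')
from h import *
for t in('scene','side'):
    p,im,d=load(t+'12'); W=world(p,d)
    m=(d>0)&(W[...,2]>4)&(W[...,2]<80)&(W[...,0]>200)&(W[...,0]<850)&(W[...,1]>40)&(W[...,1]<450)
    k,l,s,c=cv2.connectedComponentsWithStats(m.astype(np.uint8))
    for i in range(1,k):
        if s[i,4]>90: Q=W[l==i]; print(t,Q.min(0).round(),Q.max(0).round())
p,im,d=load('side12'); p,im2,d=load('scene12')
cv2.imwrite('pics/h.png',np.hstack([cv2.resize(im[90:240,230:380],(400,400)),cv2.resize(im2[120:290,110:280],(400,400))])[:,:,::-1])
E
```

```text
time: 24.5
tool_pos: [533.4, -32.3, 100.2]
tcp_rot: [-179.7, 0.0, 73.6]
ft_force: [-14.4, 3.4, 3.9]
finger_gap: 0.3
now [533.4 -32.3 100.2] [-179.7    0.    73.6] F [-14.4   3.4   3.9] gap 0.30760714053570304 t 24.5 
shift units [ -2.394 -10.404   2.065] turn 
side -1 564 ((-35.259925842285156, 154.27084350585938), (111.92505645751953, 141.64669799804688), 88.34033203125)
side 1 86 ((-33.8471565246582, 155.86819458007812), (108.03907775878906, 139.62171936035156), 89.83592987060547)
side inner y at z 170 41 [-102.  -100.3  -98.2]
side inner y at z 180 51 [-102.8 -100.1  -98.1]
scene -1 109 ((-68.12269592285156, 158.3904266357422), (42.36043930053711, 113.4520034790039), 13.494345664978027)
scene 1 1054 ((-34.829654693603516, 154.86227416992188), (110.53191375732422, 137.32061767578125), 89.07355499267578)
side tab 29 mid [ 21.   27.7 111.8] min [14.2  4.5 85.5] max [ 46.8  32.9 125. ] lean deg -22.4
scene tab 64 mid [ 23.4  23.5 117.3] min [  8.5  14.9 101. ] max [ 28.2  31.1 125.1] lean deg 10.4
scene [278. 325.   4.] [301. 449.  13.]
scene [268. 227.   4.] [314. 270.   9.]
scene [410. 231.   4.] [456. 400.  17.]
scene [324.  57.   4.] [386. 112.  19.]
scene [541. 191.   4.] [601. 396.  21.]
scene [711. 356.   4.] [743. 388.  56.]
scene [658. 202.   4.] [762. 289.  37.]
scene [756. 106.   4.] [787. 138.  71.]
side [750. 111.   4.] [782. 140.  74.]
side [654. 201.   4.] [762. 291.  39.]
side [536. 190.   4.] [604. 398.  20.]
side [325.  54.   4.] [384. 116.  20.]
side [706. 360.   4.] [738. 393.  55.]
side [408. 233.   4.] [451. 403.  17.]
side [268. 226.   4.] [312. 273.  10.]
side [279. 328.   4.] [299. 423.  15.]
```

View pics/h.png

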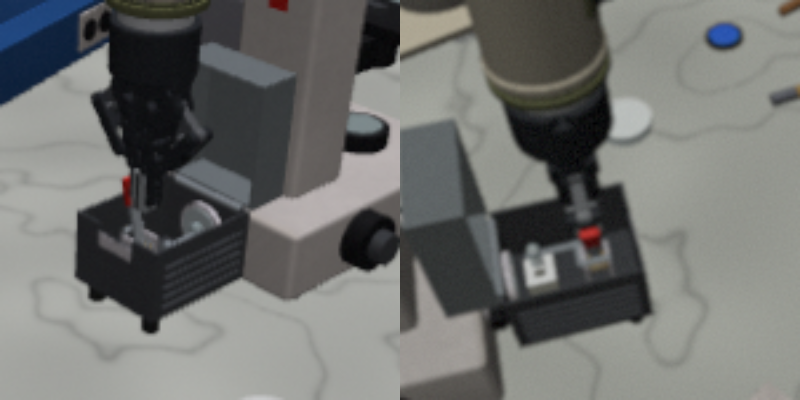

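The last view shows the cover upright, the red tab over to +x (right panel, 590, 236), the fingers pressed against it, and the bulb untouched at (537, 260). I'm handing it in.

```bash
python3 -c "
from bench import job; print(job.hand_in())"
```

```text
the job is handed in; nothing more can be done
None
```

I handed the job in at about 24.5 s of the 62 s allowed, with the gripper still holding the bulb clamp against its stop. No verdict was reported.

- **Cover:** I put the spatula blade about 19 mm into the slot, levered the cover up and pushed it upright. The last checks put it at about 89°, against 90° for fully upright. The cameras agree to about a degree.
- **Spatula:** It lies flat on the bench again, within about 2–3 mm of where it started. The blade measured 10 mm and the handle 18 mm above the bench.
- **Clamp:** The shut, empty gripper pushed the tab until it stalled, and the force rose from about 5 N to 19 N. I eased off to about 15 N and held there. The tab measured 21–23 mm to the +x side, where about 20 mm was expected at the stop.
- **Other items:** The bulb was not touched. The brush, bottle, slide box, dish, filter and eyepiece measured within a few mm of their starting places.

Some checks were weak or missing:
- **Clamp lean:** The angle could not be read reliably. The scene camera gave +10° and the side camera, partly hidden by the fingers, gave −22°. I relied on the stall, the force rise and the tab position instead.
- **Cover angle:** Once the arm was near the cover, some automatic fits picked up the gripper too, so I judged the angle from the earlier clear readings and the unchanged inner face.
- **Bulb carton:** It fell outside the area of the final position check, so I did not re-measure it. The arm did not pass close to it.

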